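# Hang a weld sample on the drying rail and index it in the notch

### The arm

A 7-joint arm with a two-finger parallel gripper is mounted at the origin on a cart in front of the work surface, level with it; the furniture and walls round the work are solid. World frame = base frame: x ahead of the robot, y to its left, z up, the work surface at z = 0. Lengths are in m, angles in rad, forces in N, time in s.
With the tool pointing down it reaches from about 0.35 to 0.9 m from the base axis. Payload 8.1 kg.
Tool frame: the origin (TCP) lies midway between the tips of the shut fingers; the grasp point (between the pads) lies 19 mm behind it; z points along the fingers, y is the line along which they close (so a half turn about z gives the same grasp; the last joint's range is limited). The gripper opens to 92 mm and grips with 3 to 60 N. Pads are 19 mm wide; open, the fingers measure 130 mm over their backs; the gripper's body (75 mm by 190 mm) begins 47 mm behind the grasp point.
Start: joints at [1.081, 0.434, 0.025, 1.573, -0.012, 1.134, -0.075], TCP at [0.236, -0.579, 0.227] pointing down, gripper open.
Joint ranges: [-2.62, 2.62], [-0.44, 2.09], [-1.27, 1.32], [0.08, 2.57], [-1.32, 4.46], [0.12, 2], [-2.74, 2.74]. Speed limits (rad/s): [2.22, 2.22, 3.01, 3.01, 3.14, 3.14, 3.14].

### API

Orientations are given as a rotation vector (axis times angle).
In Python, from cell import observe, get_image, camera_model, sign_off, recognise, silhouettes gives the robot as it stands.
- The arm moves only by the tool apply_moves, never from a script. Its argument "motion" is a list of rows, each an object of numbers: "x", "y", "z": the shift along the world's x, y, z in cm; "yaw": the turn about the world's z in degrees; "hand": the opening, from -1 (shut) to 1 (fully open), so that 0 is half open. In form: [{"x": .., "y": .., "z": .., "yaw": .., "hand": ..}, ...]. A call has 1 to 10 rows; each row is the pose to reach, as a shift and turn from the pose commanded when the call began; what a row does not reach only later rows make up. A row lasts 1/8 s, in which the tool goes at most 62.5 mm and 10.7 degrees, less where a joint would pass 70% of its speed; a pose out of reach is approached as far as the arm can. A call with a gripper value outside its range is refused whole. The fingers move at their own pace and stop on an object; "newtons" is the grip in N (left out, the last holds). Time passes only in rows, so rows that repeat a pose let the fingers close. It gives the time, the measured TCP pose, the force, the opening and the grip force at its end, in the units of the state.
- observe(): the state, without advancing time (a new reading comes with each control period).
- get_image(name): name is "scene" or "top" or "wrist"; returns the picture (384x512x3 uint8, blue, green, red); there is no depth.
- camera_model(name): a dict with "camera_matrix" (3x3 intrinsics, pixels), "k1" (the pictures are not rectified: a ray, as slopes to the right and down, at radius r is drawn at 1 + k1 r^2 times it, then the intrinsics apply), "T" (4x4, takes a point from camera to world coordinates). Camera axes: x right, y up, looking along -z (the intrinsics and any distortion apply to the point x, -y, -z); pixel columns grow to the right and rows downward; lengths in m; the calibration is good to about 2 mm. A picture is of the moment at which its call begins: read the wrist's pose just before it. camera_model takes no time and is no camera call; for the wrist camera it gives the pose at the moment of the call.
- sign_off(): hands the job in; it is judged then, once.
Trained networks look in the newest picture that a camera, given by its name, has taken for a name from the list of things; names that differ only in an ending like _2 or _b are one class to them, and where a whole thing is asked for, a point or a joint stands for the part that bears it (a point fixed in the world has none). Each returns a list of dicts, best first, with "p" (0 to 1); they miss things now and then, are a little off and sometimes report something else, mostly with a low value. They report only what shows in the picture. A call takes as long as a camera call. They do not tell look-alikes from the thing itself.
- recognise(query, camera): "rect" ([left, top, right, bottom] in pixels, round what is visible of it).
- silhouettes(query, camera): "mask" (384x512 bool, what is visible of it) and "rect" ([left, top, right, bottom] in pixels, round what is visible of it).
The state is a dict: "clock": time; "joints": joint angles; "dq": joint speeds; "joint_efforts": joint torques, N m; "position": TCP position; "ee_rot": TCP orientation; "force": force on the tool from outside, world axes, zero at the start; "ft_torque": the same for the moment, N m; "width": opening from 0.0 (shut) to 1.0 (fully open); "gripper_force": force on a finger pad.
Only numpy, scipy, OpenCV 4.12 (cv2) and the standard library are available. Lean on these libraries where they do the work, as an engineer would, in place of code of your own. Each camera call takes 0.05 s, during which the arm holds its last target. There are 200 camera calls.

### The job

Hang the weld sample's hanger on the rail: hook it over the bar at the rail's open left end, where no guard strip covers it (its foot has to pass below the bar), then slide it along the bar towards the post, under the guard strip, until it drops fully into the notch in the bar's top edge, and let go. Be gentle: the notched bar is only held by friction in its stand, and it must not be shifted along.

Things in the scene. Friction and masses are not known exactly. Their poses are not given: they have to be found in the camera images.
- hanger: Loose steel hanger, about 0.45 kg, 155 mm tall; the foot it stands on is a 60 x 60 x 10 mm plate (the weld sample). Origin: on the foot's underside, straight below the hook. z up; the foot spans x -19 to 41 mm; x points from the grip tab over to the hook's lip. Its centre of mass is close below the seat, so it hangs upright.
- hanger_grip (a point): Centre of the hanger's grip tab, an upright block at its top, 20 mm along x, 12 mm along y (the width to pinch), from 24 mm below to 20 mm above this point. The hook is on its +x side: an inverted U of 60 mm along y, inside 12 mm wide in x (centred 18 mm from here), lip reaching 19 mm below the seat, flared. The foot's underside is 135 mm below.
- hanger_seat (a point): Centre of the underside of the hook's tongue, the flat that rests on the bar (60 mm along y, tongue 5 mm thick): 18 mm in +x and 25 mm below hanger_grip, 110 mm over the foot. Same axes as hanger_grip. Bar and hanger are lightly greased (friction about 0.3).
- rail_start (a point): On the fixed rail stand, over its post: a point on the centre line of the level steel bar, at the height of the bar's top edge, 185 mm over the bench. y runs along the bar from the post to the open loading end, to the robot's left; x points across, away from the robot. The bar is 8 mm thick, 24 mm tall, and reaches from the post to y = 0.290 or more (at most 0.360).
- load_place (a point): Point on the bar's top edge near the open end, 235 mm from rail_start along y, where to hook on, tab on the -x side. The foot must pass below the bar, so come in along the bar from beyond its open end. Play: seat centre 210 to 260 mm from rail_start. Below 175 mm a guard strip lies 15 to 19 mm above the bar's top edge at x = 2 to 15 mm; the hanger slides under it.
- notch_zone (a point): Point on the bar's top edge 100 mm from rail_start along y; fixed to the stand. The notch's centre is within 35 mm of it along y, another place each time and not measured: feel for it. The notch is 70 mm long, 6 mm deep, with upright ends. The hanger falls in by its own weight if the gripper lets it sink; the notch's end then stops it.
- notch_bar (a joint): How far the bar has been shifted along its stand from its setting (m, + towards the loading end); 0 at the start, whatever its setting, so it does not tell where the notch is. Friction in the clamp holds the bar up to about 18 N; it must stay within 4 mm.
Mind the look-alikes: they are no part of the job. Several things have the shape of the hanger; the one meant has the colours described above.

How it is judged:
By the outcome, as a careful person would: the job done as asked, in the order asked, and still so for the second after the job is handed in, with the robot touching nothing.
It also fails if it takes over 51 s, if anything falls off the work surface, if the arm or the gripper's body presses on something with over 40 N, if the wrist force passes 120 N, or if a joint passes its speed limit or range.

## Working session

There is one attempt and no reset: what is moved stays moved. The work goes in short steps, Python scripts to look and compute and a tool call to move; the robot and the scene stay as the last step left them, time stands still between calls to the robot, and variables do not carry over. Pictures are saved under pics/ and viewed, at most 13 in all, crops included, and the job is handed in when it is done.

Besides the shell and the picture viewer there is one more tool, called as name(argument=value, ...) on one line, values as JSON. apply_moves: Moves the arm, as the interface text tells. Its arguments: {"type":"object","properties":{"motion":{"type":"array","items":{"type":"object","properties":{"x":{"type":"number"},"y":{"type":"number"},"z":{"type":"number"},"yaw":{"type":"number"},"hand":{"type":"number"}}}},"newtons":{"type":"number"}},"required":["motion"]}

```bash
ls; mkdir -p pics; python3 - <<'E'
from cell import *
import cv2,numpy as np
s=observe();print(s['clock'],s['position'],s['ee_rot'],s['width'])
ims=[]
for c in ['scene','top']:
    im=get_image(c);cv2.imwrite(f'pics/{c}0.png',im);ims.append(im)
    for q in ['hanger','rail_start','notch_bar']:
        for r in recognise(q,c): print(c,q,round(r['p'],2),np.round(r['rect']))
    m=camera_model(c);print(m['T'].round(3) if hasattr(m['T'],'round') else m['T'],m['k1'],m['camera_matrix'])
cv2.imwrite('pics/both.png',cv2.resize(np.vstack(ims),None,fx=.78,fy=.78))
E
```

```text
pics
0.0 [ 0.23550263 -0.5783646   0.22594288] [-3.08153270e+00 -6.03383801e-01  7.01540208e-04] 0.9980084740579804
scene hanger 0.84 [147. 213. 171. 279.]
scene hanger 0.75 [181. 233. 217. 299.]
scene rail_start 0.75 [274. 122. 319. 200.]
scene rail_start 0.21 [186. 236. 219. 300.]
scene notch_bar 0.57 [247. 126. 308. 195.]
[[-0.838  0.273 -0.472 -0.044]
 [-0.545 -0.438  0.715  0.756]
 [-0.012  0.856  0.516  0.773]
 [ 0.     0.     0.     1.   ]] -0.031152059589720393 [[497.51451008   0.         253.51831715]
 [  0.         497.51451008 188.76667214]
 [  0.           0.           1.        ]]
top hanger 0.61 [137. 197. 172. 227.]
top hanger 0.57 [140. 152. 168. 184.]
top rail_start 0.82 [285. 178. 362. 221.]
top notch_bar 0.96 [212. 183. 369. 212.]
[[-0.026  0.988 -0.151  0.382]
 [-0.999 -0.022  0.022 -0.131]
 [ 0.019  0.152  0.988  1.236]
 [ 0.     0.     0.     1.   ]] -0.03040999410500983 [[446.93390512   0.         254.15996644]
 [  0.         446.93390512 193.71731501]
 [  0.           0.           1.        ]]
```

```bash
python3 - <<'E'
import cv2,numpy as np
a=cv2.imread('pics/scene0.png')[100:320,120:360];b=cv2.imread('pics/top0.png')[130:250,120:400]
cv2.imwrite('pics/s1.png',cv2.resize(a,None,fx=2.7,fy=2.7,interpolation=2));cv2.imwrite('pics/t1.png',cv2.resize(b,None,fx=2.8,fy=2.8,interpolation=2))
E
```

```text
(no output)
```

View pics/both.png

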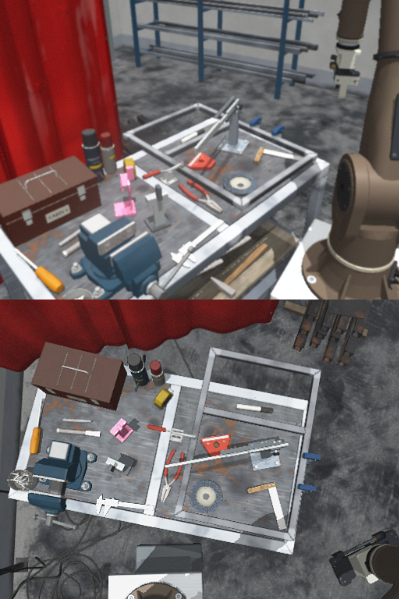

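View pics/s1.png

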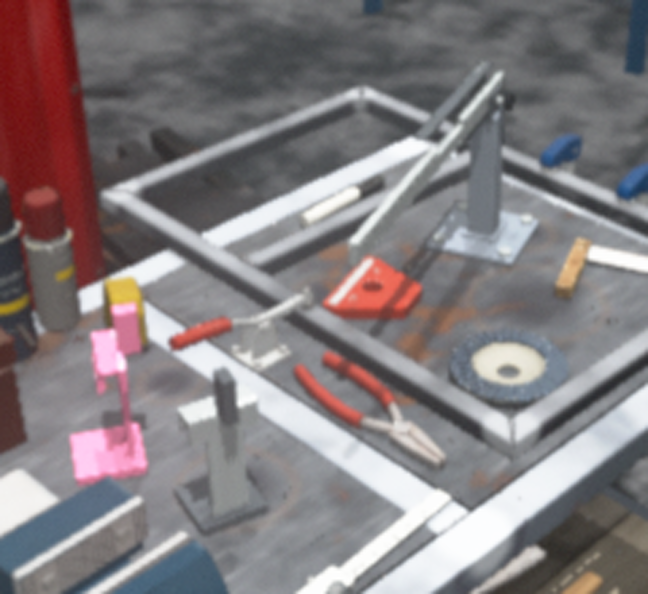

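View pics/t1.png

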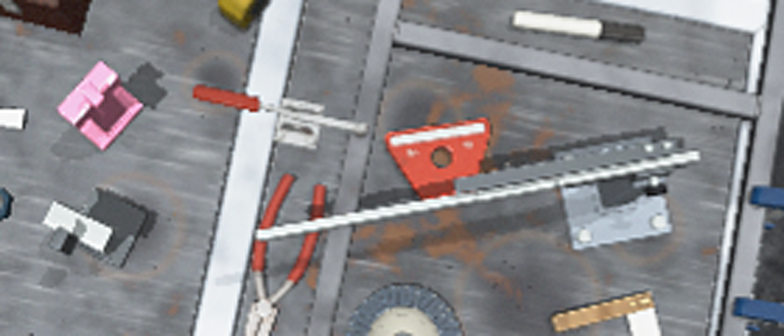

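The pictures show two hangers. The grey steel one is at scene rect 181–217 × 233–299 and top rect 137–172 × 197–227, and the pink one behind it is the look-alike. The bar runs in the top view from about (212,214), its open end, to (369,186) at the post. Next I'll measure by fitting models to both views.

```bash
cat > h.py <<'E'
import numpy as np,cv2
from scipy.optimize import minimize,least_squares
from cell import *
def proj(P,m):
    T=np.array(m['T']);K=np.array(m['camera_matrix'])
    c=(np.atleast_2d(P)-T[:3,3])@T[:3,:3]
    s=np.c_[c[:,0],-c[:,1]]/-c[:,2:3]; s=s*(1+m['k1']*(s**2).sum(1,keepdims=True))
    return s@K[:2,:2].T+K[:2,2]
def on_z(uv,m,z):
    f=lambda p:proj([p[0],p[1],z],m)[0]-uv
    return least_squares(f,[.5,.2]).x
# boxes in hanger frame (origin under seat) x0,x1,y0,y1,z0,z1
B=np.array([[-19,41,-30,30,0,10],[-28,-8,-6,6,111,155],[-10,10,-30,30,110,115],[-10,-6,-30,30,91,115],[6,9,-30,30,91,115],[-14,-6,-11,11,5,112]])/1000.
def boxpts(b):
    return np.array([[x,y,z] for x in b[:2] for y in b[2:4] for z in b[4:]])
def place(P,q):
    c,s=np.cos(q[2]),np.sin(q[2]);return P@np.array([[c,s,0],[-s,c,0],[0,0,1]])+[q[0],q[1],0]
def render(q,m):
    I=np.zeros((384*4,512*4),np.uint8)
    for b in B:
        h=cv2.convexHull((proj(place(boxpts(b),q),m)*4).astype(np.float32)).astype(int)
        cv2.fillConvexPoly(I,h,255)
    return cv2.resize(I,(512,384),interpolation=cv2.INTER_AREA)/255.
E
python3 - <<'E'
from h import *
data=[]
for c,uv in [('scene',(200,266)),('top',(155,212))]:
    get_image(c)
    rs=silhouettes('hanger',c)
    for r in rs: print(c,r['p'],np.round(r['rect']),r['mask'].sum())
    r=min(rs,key=lambda r:np.hypot((r['rect'][0]+r['rect'][2])/2-uv[0],(r['rect'][1]+r['rect'][3])/2-uv[1]))
    data.append((camera_model(c),r['mask'].astype(float)))
    np.save(f'pics/{c}_m.npy',r['mask'])
cost=lambda q:sum(np.abs(render(q,m)-k).sum()/k.sum() for m,k in data)
x0=on_z((160,214),data[1][0],0.0);print('foot guess',x0)
best=None
for yaw in np.radians([-60,-45,-30,-15,60,150]):
    for off in (0,):
        r=minimize(cost,[x0[0],x0[1],yaw],method='Nelder-Mead',options=dict(initial_simplex=[[x0[0],x0[1],yaw],[x0[0]+.02,x0[1],yaw],[x0[0],x0[1]+.02,yaw],[x0[0],x0[1],yaw+.3]],maxiter=150))
        print(np.degrees(yaw),r.fun,r.x[:2],np.degrees(r.x[2]))
        if best is None or r.fun<best.fun:best=r
q=best.x
ov=[]
for c,(m,k),(u0,v0) in zip(['scene','top'],data,[(165,220),(115,170)]):
    im=cv2.imread(f'pics/{c}0.png');
    im=cv2.resize(im[v0:v0+90,u0:u0+80],None,fx=5,fy=5)
    for b in B:
        h=((cv2.convexHull(proj(place(boxpts(b),q),m).astype(np.float32))[:,0]-[u0,v0]+.5)*5).astype(int)
        cv2.polylines(im,[h],True,(0,0,255),1)
    ov.append(im)
cv2.imwrite('pics/ov.png',np.hstack(ov))
# bar ends in top at z=.185, project to scene
mt,ms=data[1][0],data[0][0]
for uv in [(120+260/2.8,130+235/2.8),(120+695/2.8,130+156/2.8)]:
    for z in (.175,.185,.195):
        p=on_z(uv,mt,z);print(uv,z,p,'scene',proj([*p,z],ms)[0])
E
```

```text
scene 0.56 [147. 213. 172. 279.] 812
scene 0.55 [185. 236. 217. 299.] 1234
top 0.74 [141. 153. 169. 182.] 472
top 0.65 [133. 198. 172. 226.] 685
foot guess [0.51972435 0.1037621 ]
-59.99999999999999 0.1918719390653492 [0.51777483 0.11399391] -26.4667424322191
-45.0 0.1911070594405586 [0.5177424  0.11400581] -26.452447785392838
-29.999999999999996 0.1937419876088471 [0.51784676 0.11372355] -26.79829017451971
-14.999999999999998 0.1918719390653492 [0.51777696 0.11401778] -26.43328586605004
59.99999999999999 0.8404151354019587 [0.52255763 0.10127967] 57.575310138954414
150.0 0.938821747913873 [0.52390648 0.10458515] 130.51542118969914
(212.85714285714286, 213.92857142857144) 0.175 [ 0.49742623 -0.05507557] scene [251.44536024 192.58782124]
(212.85714285714286, 213.92857142857144) 0.185 [ 0.49633469 -0.05578818] scene [251.9549826  188.85773881]
(212.85714285714286, 213.92857142857144) 0.195 [ 0.49524315 -0.05650079] scene [252.4692551  185.09366164]
(368.2142857142857, 185.71428571428572) 0.175 [ 0.55721544 -0.43179042] scene [305.40588415 129.26591135]
(368.2142857142857, 185.71428571428572) 0.185 [ 0.55556034 -0.42895223] scene [305.59668677 126.55577006]
(368.2142857142857, 185.71428571428572) 0.195 [ 0.55390524 -0.42611404] scene [305.78950619 123.8156937 ]
```

View pics/ov.png

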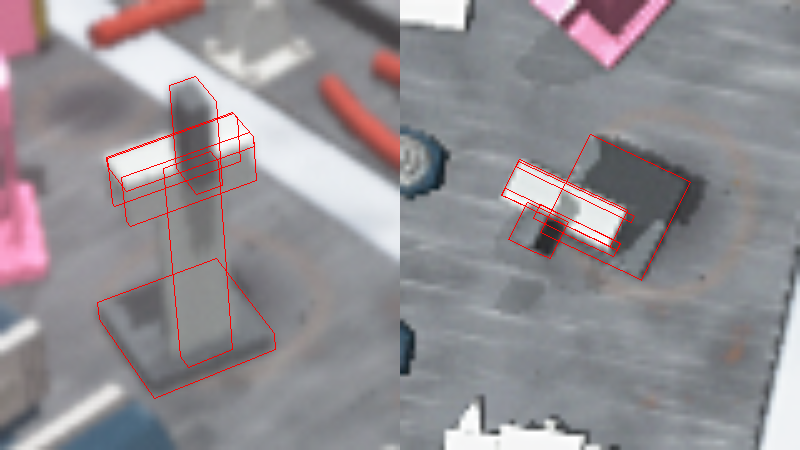

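The fit overlays well on both views: the foot, tongue and tab all match to within about 2 px. Next I'll locate the rail frame and plan the grasp.

```bash
python3 - <<'E'
from h import *
m=camera_model('top');C=lambda a,b:(120+a/2.8,130+b/2.8)
e=on_z(C(260,235),m,.185);f=on_z(C(695,156),m,.185)
u=(e-f)/np.linalg.norm(e-f);print('u',u,'yaw',np.degrees(np.arctan2(-u[0],u[1])))
g=on_z(C(457,186),m,.204);print('guard end',g,'dist from open end',(e-g)@u, 'lat',(g-e)@[u[1],-u[0]])
b=on_z(C(617,211),m,.005);print('base centre',b,(e-b)@u,(b-e)@[u[1],-u[0]])
s=observe();from scipy.spatial.transform import Rotation as R
r=R.from_rotvec(s['ee_rot']);print(s['clock'],s['position'],'tool y',r.as_matrix()[:,1],'z',r.as_matrix()[:,2])
q=[.5177,.1140,np.radians(-26.5)]
print('grip',place(np.array([[-.018,0,.135]]),q),s['joints'])
# pink
get_image('top');
for r in recognise('hanger','top'):print(r['rect'])
print('pink', on_z((157,175),m,0))
E
```

```text
u [-0.15675015  0.98763829] yaw 9.018313351305551
guard end [ 0.53148987 -0.22178538] dist from open end 0.16945577554260494 lat 0.008700520689294219
base centre [ 0.53157443 -0.39810702] 0.3436110332233745 -0.018854409336349805
0.6 [ 0.23570199 -0.57886022  0.22675587] tool y [ 3.77094708e-01 -9.26174702e-01  4.54763901e-05] z [-9.35410483e-06 -5.29098596e-05 -9.99999999e-01]
grip [[0.50159118 0.12203156 0.135     ]] [ 1.08141773  0.43447487  0.02505781  1.57320586 -0.01160408  1.13401456
 -0.07508208]
[134.7, 198.9, 169.2, 225.7]
[138.9, 152.0, 170.2, 186.9]
pink [0.63002671 0.11286298]
```

apply_moves(motion=[{"z": 5, "x": 1, "y": 3}, {"x": 5, "y": 12, "z": 7, "yaw": -10}, {"x": 10, "y": 25, "z": 7, "yaw": -20}, {"x": 16, "y": 40, "z": 7, "yaw": -30}, {"x": 22, "y": 55, "z": 7, "yaw": -40}, {"x": 24, "y": 65, "z": 7, "yaw": -48.6}, {"x": 24.5, "y": 69, "z": 7, "yaw": -48.6}, {"x": 24.5, "y": 69, "z": 7, "yaw": -48.6}, {"x": 24.5, "y": 69, "z": 7, "yaw": -48.6}, {"x": 24.5, "y": 69, "z": 7, "yaw": -48.6}])

```text
schema error: expected keys x, y, z, yaw, hand
```

apply_moves(motion=[{"z": 5, "x": 1, "y": 3, "yaw": 0, "hand": 1}, {"x": 5, "y": 12, "z": 7, "yaw": -10, "hand": 1}, {"x": 10, "y": 25, "z": 7, "yaw": -20, "hand": 1}, {"x": 16, "y": 40, "z": 7, "yaw": -30, "hand": 1}, {"x": 22, "y": 55, "z": 7, "yaw": -40, "hand": 1}, {"x": 24, "y": 65, "z": 7, "yaw": -48.6, "hand": 1}, {"x": 24.5, "y": 69, "z": 7, "yaw": -48.6, "hand": 1}, {"x": 24.5, "y": 69, "z": 7, "yaw": -48.6, "hand": 1}, {"x": 24.5, "y": 69, "z": 7, "yaw": -48.6, "hand": 0}, {"x": 24.5, "y": 69, "z": 7, "yaw": -48.6, "hand": 0}])

```text
clock: 1.95
position: [0.4325, -0.0371, 0.2961]
ee_rot: [3.058, -0.719, 0.002]
force: [1.3, -0.4, 0.4]
width: 0.828
gripper_force: 0.0
```

apply_moves(motion=[{"x": 3, "y": 6, "z": 0, "yaw": -10, "hand": 0}, {"x": 4.8, "y": 12, "z": 0, "yaw": -20, "hand": 0}, {"x": 5, "y": 14.5, "z": 0, "yaw": -22, "hand": 0}, {"x": 5, "y": 14.5, "z": 0, "yaw": -22, "hand": 0}, {"x": 5, "y": 14.5, "z": 0, "yaw": -22, "hand": 0}])

```text
clock: 2.58
position: [0.4818, 0.1094, 0.2957]
ee_rot: [-2.869, 1.28, 0.0]
force: [0.1, 0.2, -0.9]
width: 0.497
gripper_force: 0.0
```

```bash
cat >> h.py <<'E'
from scipy.spatial.transform import Rotation as R
def pose():
    s=observe();y=R.from_rotvec(s['ee_rot']).as_matrix()[:,1]
    if y[1]<0:y=-y
    return s,np.degrees(np.arctan2(-y[0],y[1]))
E
python3 - <<'E'
from h import *
s,w=pose();print(s['clock'],s['position'],w,s['width'],s['dq'].max() if hasattr(s['dq'],'max') else max(s['dq']))
m=camera_model('wrist');im=get_image('wrist')
q=[.5177,.1140,np.radians(-26.5)]
rs=silhouettes('hanger','wrist')
for r in rs: print(r['p'],np.round(r['rect']),r['mask'].sum())
np.save('pics/w_m.npy',np.array([r['mask'] for r in rs]))
for b in B:
    h=cv2.convexHull(proj(place(boxpts(b),q),m).astype(np.float32))[:,0].astype(int)
    cv2.polylines(im,[h],True,(0,0,255),1)
cv2.imwrite('pics/w1.png',im)
E
```

```text
2.575 [0.48179588 0.10942916 0.29571051] -48.07883942756198 0.4969355976682916 0.10320674539612128
0.73 [194. 106. 256. 183.] 3045
0.57 [120.  30. 177. 101.] 2964
```

View pics/w1.png

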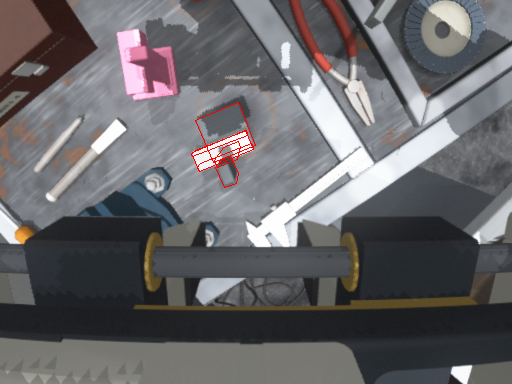

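The wrist view shows the grey hanger at about (225,145), matching the predicted outline, with pink at (148,65). I'll refine with all three masks.

```bash
python3 - <<'E'
from h import *
s,w=pose()
D=[(camera_model('scene'),np.load('pics/scene_m.npy')),(camera_model('top'),np.load('pics/top_m.npy')),(camera_model('wrist'),np.load('pics/w_m.npy')[0])]
for sel in ([0,1,2],[2],[1],[0]):
    cost=lambda q:sum(np.abs(render(q,D[i][0])-D[i][1]).sum()/D[i][1].sum() for i in sel)
    x0=[.5177,.1140,-.4625]
    r=minimize(cost,x0,method='Nelder-Mead',options=dict(initial_simplex=[x0,[.53,.114,-.46],[.5177,.126,-.46],[.5177,.114,-.3]],maxiter=120))
    q=r.x;g=place(np.array([[-.018,0,.135]]),q)[0];print(sel,r.fun,q[:2],np.degrees(q[2]),g,'move cm',(g[:2]-s['position'][:2])*100,'yaw',np.degrees(q[2])-w)
E
```

```text
[0, 1, 2] 0.3616192588664434 [0.5177927  0.11194112] -27.332175676476762 [0.50180223 0.1202058  0.135     ] move cm [1.98385955 1.41244192] yaw 21.033003491041892
[2] 0.06019253678482887 [0.51781337 0.10947236] -27.925172269760385 [0.50190929 0.11790208 0.135     ] move cm [1.99456534 1.18207033] yaw 20.44000689775827
[1] 0.09747244883354804 [0.51709098 0.11257075] -26.437289694977963 [0.50097338 0.12058468 0.135     ] move cm [1.90097478 1.45032992] yaw 21.92788947254069
[0] 0.0861473925064353 [0.5176824  0.11414525] -25.77783636163214 [0.50147363 0.12197314 0.135     ] move cm [1.95100016 1.58917623] yaw 22.587342805886514
```

apply_moves(motion=[{"x": 1, "y": 0.7, "z": -2, "yaw": 10, "hand": 0}, {"x": 2, "y": 1.35, "z": -5, "yaw": 20, "hand": 0}, {"x": 2, "y": 1.35, "z": -9, "yaw": 21, "hand": 0}, {"x": 2, "y": 1.35, "z": -13, "yaw": 21, "hand": 0}, {"x": 2, "y": 1.35, "z": -16, "yaw": 21, "hand": 0}, {"x": 2, "y": 1.35, "z": -17.5, "yaw": 21, "hand": 0}, {"x": 2, "y": 1.35, "z": -17.5, "yaw": 21, "hand": 0}, {"x": 2, "y": 1.35, "z": -17.5, "yaw": 21, "hand": 0}])

```text
clock: 3.68
position: [0.5031, 0.1193, 0.1218]
ee_rot: [-3.051, 0.746, -0.002]
force: [0.8, 0.3, -0.4]
width: 0.501
gripper_force: 0.0
```

```bash
python3 - <<'E'
from h import *
s,w=pose();print(s['clock'],s['position'],w,s['force'])
im=get_image('wrist');cv2.imwrite('pics/w2.png',im[120:384])
E
```

```text
3.675 [0.50307315 0.1192802  0.12183926] -27.491185093316886 [ 0.80600697  0.29962564 -0.42793435]
```

View pics/w2.png

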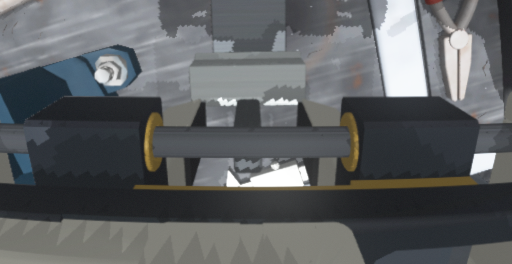

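The tab sits centred between the pads at column 248 and is square to them, so I'll close and lift.

apply_moves(newtons=25, motion=[{"x": 0, "y": 0, "z": 0, "yaw": 0, "hand": -0.6}, {"x": 0, "y": 0, "z": 0, "yaw": 0, "hand": -0.9}, {"x": 0, "y": 0, "z": 0, "yaw": 0, "hand": -1}, {"x": 0, "y": 0, "z": 0, "yaw": 0, "hand": -1}, {"x": 0, "y": 0, "z": 0, "yaw": 0, "hand": -1}, {"x": 0, "y": 0, "z": 0.5, "yaw": 0, "hand": -1}, {"x": 0, "y": 0, "z": 1, "yaw": 0, "hand": -1}])

```text
clock: 4.6
position: [0.5017, 0.1193, 0.1306]
ee_rot: [3.051, -0.745, -0.002]
force: [0.0, 0.2, -5.4]
width: 0.126
gripper_force: 25.0
```

apply_moves(motion=[{"x": 0, "y": 0, "z": 3, "yaw": 0, "hand": -1}, {"x": 0, "y": -1, "z": 6, "yaw": 5, "hand": -1}, {"x": -1, "y": -4, "z": 9.3, "yaw": 12, "hand": -1}, {"x": -2, "y": -7, "z": 9.3, "yaw": 20, "hand": -1}, {"x": -3.1, "y": -10, "z": 9.3, "yaw": 28, "hand": -1}, {"x": -3.1, "y": -12, "z": 9.3, "yaw": 34, "hand": -1}, {"x": -3.1, "y": -12.8, "z": 9.3, "yaw": 36.4, "hand": -1}, {"x": -3.1, "y": -12.8, "z": 9.3, "yaw": 36.4, "hand": -1}, {"x": -3.1, "y": -12.8, "z": 9.3, "yaw": 36.4, "hand": -1}])

```text
clock: 5.72
position: [0.4711, -0.0079, 0.2237]
ee_rot: [-3.132, -0.245, 0.0]
force: [-0.6, -0.6, -4.8]
width: 0.127
gripper_force: 25.0
```

```bash
python3 - <<'E'
from h import *
s,w=pose();print(s['clock'],s['position'],w,s['force'])
a=get_image('top');b=get_image('scene');ws=camera_model('wrist');c=get_image('wrist')
for k,i in zip('tsw',(a,b,c)):cv2.imwrite(f'pics/{k}3.png',i)
x=cv2.resize(a[160:240,140:380],None,fx=3,fy=3,interpolation=2);y=cv2.resize(c[0:260,:],(720,366))
cv2.imwrite('pics/v3.png',np.vstack([x,y])[:600])
E
```

```text
5.725 [ 0.47106057 -0.00792621  0.22370707] 8.930066398956823 [-0.62664792 -0.61131449 -4.82402854]
```

View pics/v3.png

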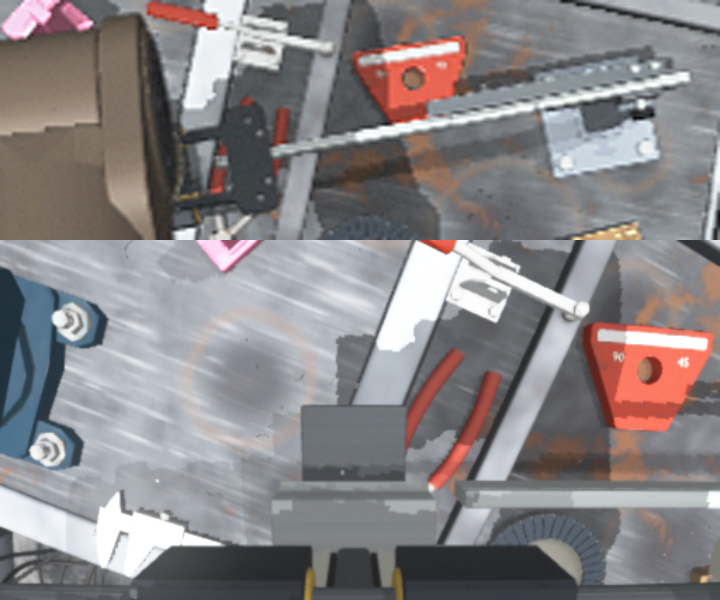

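The wrist view shows the bar horizontal and starting right of the tongue; in the image its edges lie at rows ~172–190. I'll measure its lateral offset against the tongue.

```bash
python3 - <<'E'
from h import *
c=cv2.imread('pics/w3.png');m=camera_model('wrist');s,w=pose()
for u in (350,400,450,490):
    col=c[160:205,u-2:u+3].mean(1).mean(1);print(u,col.astype(int))
e=np.array([.4963,-.0558]);uu=np.array([-.15675,.98764]);n=np.array([uu[1],-uu[0]])
for lat in (-.004,.004):
    for z in (.185,.161):
        print(lat,z,[proj([*(e+n*lat-uu*d),z],m)[0].round(1) for d in (0,.03,.1)])
S=s['position'][:2]+.018*np.array([np.cos(np.radians(w)),np.sin(np.radians(w))])
print('seat lat',(S-e)@n,'along',(S-e)@uu)
q=[*S,np.radians(w)]
for b in B[2:5]:
    P=place(boxpts(b)+[0,0,s['position'][2]-.1218],q);print(proj(P,m).round(0).tolist())
print(c[150:230,235].mean(1).astype(int))
E
```

```text
350 [210 210 210 210 210 210 210 210 210 210 194 124 109 110 111 114 127 138
 184 207 206 193 176 173 174 174 173 171 169 161 154 163 161 157 154 154
 155 155 156 153 144 131 129 128 121]
400 [ 63  62  62  64  68  77  83  85  86  87  93 106 107 107 108 108 124 123
 161 180 181 178 177 175 175 175 174 172 169 155 116  87  84  83  81  87
  97 100  96  92  91  92  93  93  92]
450 [111 112 112 116 119 126 134 136 136 134 129 116 108 107 108 108 126 126
 173 200 204 203 203 202 201 199 198 196 193 179 149 141 140 138 139 138
 137 137 137 137 138 140 140 139 139]
490 [111 110 111 114 120 125 137 142 146 147 147 132 113 109 109 110 121 125
 157 189 198 198 199 199 198 196 194 192 189 177 145 136 133 130 127 126
 125 125 123 120 118 118 119 119 119]
-0.004 0.185 [array([334.2, 194.3]), array([381.7, 194.3]), array([485.1, 194.1])]
-0.004 0.161 [array([325.8, 185.3]), array([368.7, 185.3]), array([463.5, 185.5])]
0.004 0.185 [array([335. , 181.6]), array([382.9, 181.7]), array([487.1, 182.1])]
0.004 0.161 [array([326.4, 173.8]), array([369.7, 173.9]), array([465.1, 174.4])]
seat lat 0.0006822091397600364 along 0.05130201926314829
[[306.0, 217.0], [308.0, 220.0], [195.0, 217.0], [194.0, 220.0], [308.0, 181.0], [310.0, 183.0], [194.0, 180.0], [192.0, 183.0]]
[[301.0, 206.0], [308.0, 220.0], [200.0, 206.0], [194.0, 220.0], [302.0, 200.0], [308.0, 213.0], [200.0, 200.0], [194.0, 212.0]]
[[302.0, 180.0], [309.0, 190.0], [199.0, 180.0], [193.0, 190.0], [303.0, 175.0], [310.0, 185.0], [199.0, 175.0], [192.0, 185.0]]
[114 114 114 113 114 113 114 112 111 104  93  80  77  77  75  76  76  75
  76  75  80 114 147 142 140 139 139 128 110 105 103 106 107 109 116 127
 130 133 132 131 130 131 130 130 132 130 131 132 132 132 128 127 128 129
 129 128 128 129 130 131 130 130 129 129 129 127 128 124 124 125 124 113
  85  60  53  48  46  43  42  42]
```

apply_moves(motion=[{"x": 0.6, "y": -2, "z": 0, "yaw": 0, "hand": -1}, {"x": 1.1, "y": -5, "z": 0, "yaw": 0, "hand": -1}, {"x": 1.6, "y": -8, "z": 0, "yaw": 0, "hand": -1}, {"x": 2.1, "y": -11, "z": 0, "yaw": 0, "hand": -1}, {"x": 2.5, "y": -14, "z": 0, "yaw": 0, "hand": -1}, {"x": 2.75, "y": -15.5, "z": 0, "yaw": 0, "hand": -1}, {"x": 2.75, "y": -15.75, "z": 0, "yaw": 0, "hand": -1}, {"x": 2.75, "y": -15.75, "z": 0, "yaw": 0, "hand": -1}, {"x": 2.75, "y": -15.75, "z": 0, "yaw": 0, "hand": -1}])

```text
clock: 7.0
position: [0.4987, -0.1646, 0.2237]
ee_rot: [-3.131, -0.248, 0.0]
force: [0.2, -0.6, -4.7]
width: 0.131
gripper_force: 25.0
```

```bash
python3 - <<'E'
from h import *
s,w=pose();print(s['clock'],s['position'],w,s['force'])
m=camera_model('wrist');c=get_image('wrist');t=get_image('scene');cv2.imwrite('pics/w4.png',c)
e=np.array([.4963,-.0558]);uu=np.array([-.15675,.98764]);n=np.array([uu[1],-uu[0]])
S=s['position'][:2]+.018*np.array([np.cos(np.radians(w)),np.sin(np.radians(w))])
print('seat lat',(S-e)@n,'along',(S-e)@uu)
for u in (130,160,250,340,380):
    print(u,c[160:230,u-2:u+3].mean(1).mean(1).astype(int))
x=cv2.resize(c[100:260,100:420],None,fx=2,fy=2,interpolation=2)
y=cv2.resize(t[100:230,200:360],(320,260),interpolation=2);y=np.pad(y,((0,0),(0,320),(0,0)))
cv2.imwrite('pics/v4.png',np.vstack([x,y]))
E
```

```text
7.0 [ 0.49874365 -0.16460344  0.22368748] 9.058020805427745 [ 0.24057377 -0.570781   -4.67832024]
seat lat 0.003358535552189968 along -0.1078291860902946
130 [194 180 170 161 149 143 134 125 125 121 117 114 112 110 104  96  94  95
  96  98 102 114 161 214 227 227 225 225 226 227 227 227 226 222 201 180
 184 190 197 204 212 222 228 229 229 230 230 229 228 228 227 227 226 223
 216 205 153  87  54  50  49  49  49  48  47  48  48  48  47  46]
160 [109 109 107 107 107 111 114 116 116 117 118 120 121 119 110  93  90  90
  90  93  97  97 105 113 113 112 112 111 111 111 112 111 110 110 110 114
 115 114 117 117 117 116 116 117 117 118 120 123 125 127 128 128 128 128
 129 128 108  70  45  42  41  41  40  41  40  39  39  39  39  38]
250 [ 81  78  72  63  61  61  62  61  60  60  65  94 126 127 126 126 125 119
 101  89  87  88  89  93  98 106 109 109 109 109 109 109 109 108 108 109
 109 109 110 109 107 106 107 107 107 107 107 108 109 109 109 108 108 108
 107 106 107 105  89  55  49  49  48  49  48  48  48  48  49  48]
340 [ 47  47  47  49  52  57  61  62  70  69  70  72  74  76  78  85  86  87
  88  88  88  89 102 115 108 107 118 137 142 137 129 130 130 126 106  71
  67  70  73  75  74  70  67  67  68  69  70  68  65  60  61  61  61  61
  61  61  54  40  33  31  32  31  31  32  31  31  31  31  32  31]
380 [51 50 50 49 50 51 58 61 72 67 61 81 91 93 92 91 90 87 88 87 81 80 79 78
 78 77 76 76 76 76 77 77 76 79 80 75 73 74 74 73 72 70 69 69 69 71 71 72
 73 74 73 73 77 78 77 76 70 52 37 33 33 33 33 33 33 32 32 31 31 31]
```

View pics/v4.png

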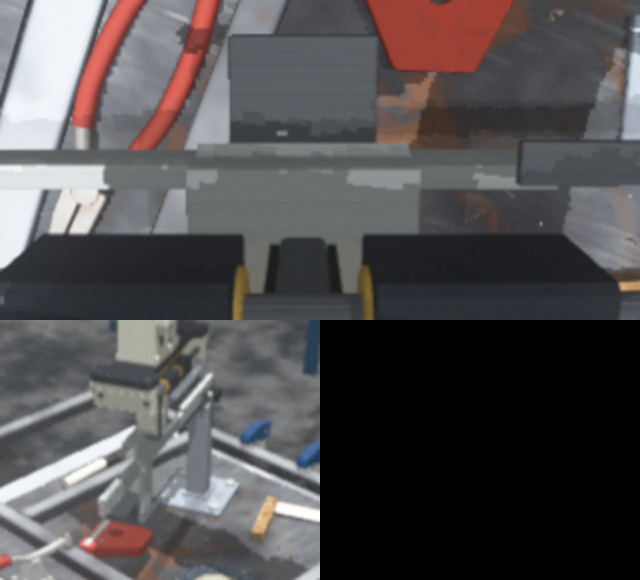

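The view shows the bar passing between the tongue's lip and the tab side, with its top edge at rows 182–194 and the guard starting to the right at column ~360. The hook is lateral within about 1 mm, so I'll lower it carefully.

apply_moves(motion=[{"x": 0, "y": 0, "z": -0.6, "yaw": 0, "hand": -1}, {"x": 0, "y": 0, "z": -0.9, "yaw": 0, "hand": -1}, {"x": 0, "y": 0, "z": -1.2, "yaw": 0, "hand": -1}, {"x": 0, "y": 0, "z": -1.4, "yaw": 0, "hand": -1}, {"x": 0, "y": 0, "z": -1.4, "yaw": 0, "hand": -1}])

```text
clock: 7.72
position: [0.4986, -0.1659, 0.2095]
ee_rot: [-3.132, -0.245, 0.001]
force: [0.1, 1.3, -4.9]
width: 0.13
gripper_force: 25.0
```

apply_moves(motion=[{"x": 0, "y": 0, "z": -0.3, "yaw": 0, "hand": -1}, {"x": 0, "y": 0, "z": -0.6, "yaw": 0, "hand": -1}, {"x": 0, "y": 0, "z": -0.9, "yaw": 0, "hand": -1}, {"x": 0, "y": 0, "z": -0.9, "yaw": 0, "hand": -1}])

```text
clock: 8.22
position: [0.4985, -0.1659, 0.2004]
ee_rot: [-3.132, -0.245, 0.001]
force: [0.0, 0.1, -5.1]
width: 0.13
gripper_force: 25.0
```

apply_moves(motion=[{"x": 0, "y": 0, "z": -0.1, "yaw": 0, "hand": -1}, {"x": 0, "y": 0, "z": -0.2, "yaw": 0, "hand": -1}, {"x": 0, "y": 0, "z": -0.25, "yaw": 0, "hand": -1}, {"x": 0, "y": 0, "z": -0.25, "yaw": 0, "hand": -1}])

```text
clock: 8.72
position: [0.4987, -0.1659, 0.1982]
ee_rot: [-3.132, -0.245, 0.0]
force: [0.2, 0.5, -5.2]
width: 0.132
gripper_force: 25.0
```

apply_moves(motion=[{"x": 0, "y": 0, "z": -0.05, "yaw": 0, "hand": -1}, {"x": 0, "y": 0, "z": -0.1, "yaw": 0, "hand": -1}, {"x": 0, "y": 0, "z": -0.1, "yaw": 0, "hand": -1}])

```text
clock: 9.1
position: [0.4987, -0.1659, 0.1971]
ee_rot: [3.132, 0.245, -0.0]
force: [-0.1, -0.5, -5.8]
width: 0.129
gripper_force: 25.0
```

apply_moves(motion=[{"x": 0, "y": 0, "z": -0.05, "yaw": 0, "hand": -1}, {"x": 0, "y": 0, "z": -0.1, "yaw": 0, "hand": -1}, {"x": 0, "y": 0, "z": -0.1, "yaw": 0, "hand": -1}])

```text
clock: 9.48
position: [0.4986, -0.1659, 0.1961]
ee_rot: [-3.132, -0.245, 0.0]
force: [0.9, 0.1, -5.5]
width: 0.128
gripper_force: 25.0
```

apply_moves(motion=[{"x": 0, "y": 0, "z": -0.1, "yaw": 0, "hand": -1}, {"x": 0, "y": 0, "z": -0.15, "yaw": 0, "hand": -1}, {"x": 0, "y": 0, "z": -0.15, "yaw": 0, "hand": -1}])

```text
clock: 9.85
position: [0.4991, -0.166, 0.1958]
ee_rot: [3.132, 0.245, 0.002]
force: [-3.4, 1.3, 5.5]
width: 0.13
gripper_force: 25.0
```

Contact: the seat is on the bar, about 10 N of wrist-force change in z. I'll raise the tool slightly and loosen to a cage, so the hanger rests under its own weight.

apply_moves(newtons=10, motion=[{"x": 0, "y": 0, "z": 0.1, "yaw": 0, "hand": -1}, {"x": 0, "y": 0, "z": 0.12, "yaw": 0, "hand": -0.68}, {"x": 0, "y": 0, "z": 0.12, "yaw": 0, "hand": -0.65}, {"x": 0, "y": 0, "z": 0.12, "yaw": 0, "hand": -0.65}])

```text
clock: 10.35
position: [0.4989, -0.166, 0.196]
ee_rot: [3.132, 0.245, 0.001]
force: [1.0, -0.3, 0.2]
width: 0.175
gripper_force: 0.0
```

```bash
python3 - <<'E'
from h import *
s,w=pose();print(s['clock'],s['position'],w,s['force'])
e=np.array([.4963,-.0558]);uu=np.array([-.15675,.98764]);n=np.array([uu[1],-uu[0]])
S=s['position'][:2]+.018*np.array([np.cos(np.radians(w)),np.sin(np.radians(w))])
print('lat',(S-e)@n,'from start',.344+(S-e)@uu)
c=get_image('wrist');t=get_image('scene')
x=cv2.resize(c[100:260,100:420],None,fx=2,fy=2,interpolation=2)
y=cv2.resize(t[110:230,220:340],(280,280),interpolation=2);y=np.pad(y,((0,0),(0,360),(0,0)))
cv2.imwrite('pics/v5.png',np.vstack([x,y]));cv2.imwrite('pics/s5.png',t)
E
```

```text
10.35 [ 0.49887291 -0.16600348  0.19597669] 8.9602037398981 [ 0.98721106 -0.31179353  0.187924  ]
lat 0.003266736855903598 from start 0.23473708130997276
```

View pics/v5.png

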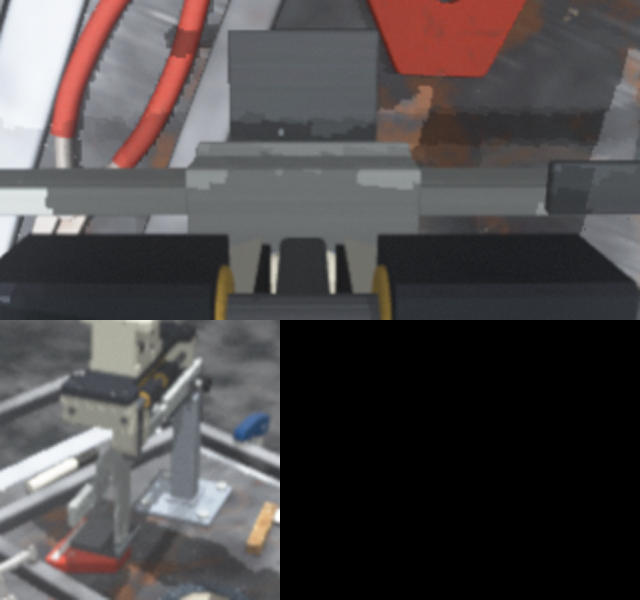

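The hanger hangs upright on the bar with its weight off the wrist, and the guard begins to the right. I'll slide it caged.

apply_moves(motion=[{"x": 0.05, "y": -0.3, "z": 0, "yaw": 0, "hand": -0.65}, {"x": 0.13, "y": -0.8, "z": 0, "yaw": 0, "hand": -0.65}, {"x": 0.21, "y": -1.3, "z": 0, "yaw": 0, "hand": -0.65}, {"x": 0.29, "y": -1.8, "z": 0, "yaw": 0, "hand": -0.65}, {"x": 0.37, "y": -2.3, "z": 0, "yaw": 0, "hand": -0.65}, {"x": 0.45, "y": -2.8, "z": 0, "yaw": 0, "hand": -0.65}, {"x": 0.52, "y": -3.3, "z": 0, "yaw": 0, "hand": -0.65}, {"x": 0.6, "y": -3.8, "z": 0, "yaw": 0, "hand": -0.65}, {"x": 0.68, "y": -4.3, "z": 0, "yaw": 0, "hand": -0.65}, {"x": 0.68, "y": -4.3, "z": 0, "yaw": 0, "hand": -0.65}])

```text
clock: 11.7
position: [0.5056, -0.2098, 0.1959]
ee_rot: [3.131, 0.244, 0.0]
force: [-0.5, 0.5, -0.1]
width: 0.175
gripper_force: 0.0
```

apply_moves(motion=[{"x": 0.05, "y": -0.3, "z": 0, "yaw": 0, "hand": -0.65}, {"x": 0.13, "y": -0.8, "z": 0, "yaw": 0, "hand": -0.65}, {"x": 0.21, "y": -1.3, "z": 0, "yaw": 0, "hand": -0.65}, {"x": 0.29, "y": -1.8, "z": 0, "yaw": 0, "hand": -0.65}, {"x": 0.37, "y": -2.3, "z": 0, "yaw": 0, "hand": -0.65}, {"x": 0.45, "y": -2.8, "z": 0, "yaw": 0, "hand": -0.65}, {"x": 0.52, "y": -3.3, "z": 0, "yaw": 0, "hand": -0.65}, {"x": 0.6, "y": -3.8, "z": 0, "yaw": 0, "hand": -0.65}, {"x": 0.68, "y": -4.3, "z": 0, "yaw": 0, "hand": -0.65}])

```text
clock: 12.82
position: [0.5123, -0.2524, 0.1958]
ee_rot: [3.132, 0.245, -0.0]
force: [-0.5, 1.3, -0.2]
width: 0.174
gripper_force: 1.0
```

```bash
cat >> h.py <<'E'
e=np.array([.4963,-.0558]);uu=np.array([-.15675,.98764])
def st():
    s,w=pose()
    S=s['position'][:2]+.018*np.array([np.cos(np.radians(w)),np.sin(np.radians(w))])
    print(s['clock'],'from start',.344+(S-e)@uu,'F',np.round(s['force'],1),'w',s['width'],s['gripper_force'],'T',np.round(s['ft_torque'],2))
    return s
E
python3 - <<'E'
from h import *
st()
c=get_image('wrist');t=get_image('scene')
x=cv2.resize(c[100:260,100:420],None,fx=2,fy=2,interpolation=2)
y=cv2.resize(t[110:230,220:340],(280,280),interpolation=2);y=np.pad(y,((0,0),(0,360),(0,0)))
cv2.imwrite('pics/v6.png',np.vstack([x,y]));cv2.imwrite('pics/w6.png',c)
E
```

```text
12.825 from start 0.14726759784637455 F [-0.5  1.3 -0.2] w 0.17400655352187347 0.9667844309296925 T [0.17 0.01 0.  ]
```

View pics/v6.png

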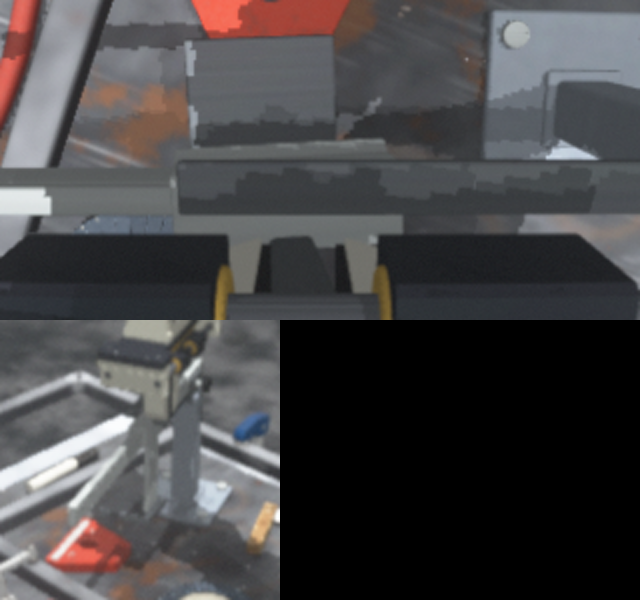

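The foot has swung about 18 mm towards +y while the tongue moved about 4 mm. The caged hanger has therefore tipped roughly 7°, so its leading end is probably already over the notch. I'll grip to square it up, then press lightly and slide in short steps, watching z for the drop.

apply_moves(newtons=25, motion=[{"x": 0, "y": 0, "z": 0, "yaw": 0, "hand": -0.7}, {"x": 0, "y": 0, "z": 0, "yaw": 0, "hand": -0.75}, {"x": 0, "y": 0, "z": 0, "yaw": 0, "hand": -1}, {"x": 0, "y": 0, "z": 0, "yaw": 0, "hand": -1}])

```text
clock: 13.42
position: [0.5123, -0.2517, 0.1959]
ee_rot: [-3.132, -0.246, -0.0]
force: [-1.3, 2.5, 1.0]
width: 0.129
gripper_force: 25.0
```

```bash
python3 - <<'E'
from h import *
s=st();print(s['position'])
c=get_image('wrist')
x=cv2.resize(c[100:260,100:420],None,fx=2,fy=2,interpolation=2)
cv2.imwrite('pics/v7.png',x);cv2.imwrite('pics/w7.png',c)
E
```

```text
13.425 from start 0.14803465332990332 F [-1.3  2.5  1. ] w 0.12880846435827378 24.999463856220245 T [0.58 0.17 0.06]
[ 0.51234535 -0.25165639  0.19590983]
```

View pics/v7.png

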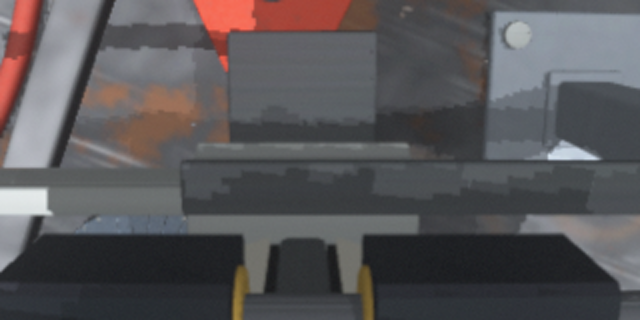

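It is upright again. Now I'll press about 1 mm and slide in 6 mm steps.

apply_moves(motion=[{"x": 0, "y": 0, "z": -0.08, "yaw": 0, "hand": -1}, {"x": 0.03, "y": -0.2, "z": -0.08, "yaw": 0, "hand": -1}, {"x": 0.06, "y": -0.4, "z": -0.08, "yaw": 0, "hand": -1}, {"x": 0.09, "y": -0.6, "z": -0.08, "yaw": 0, "hand": -1}, {"x": 0.09, "y": -0.6, "z": -0.08, "yaw": 0, "hand": -1}])

```text
clock: 14.1
position: [0.5139, -0.2578, 0.1958]
ee_rot: [3.132, 0.246, 0.003]
force: [0.1, 2.2, 5.3]
width: 0.128
gripper_force: 25.0
```

apply_moves(motion=[{"x": 0.03, "y": -0.2, "z": 0, "yaw": 0, "hand": -1}, {"x": 0.06, "y": -0.4, "z": 0, "yaw": 0, "hand": -1}, {"x": 0.09, "y": -0.6, "z": 0, "yaw": 0, "hand": -1}, {"x": 0.09, "y": -0.6, "z": 0, "yaw": 0, "hand": -1}])

```text
clock: 14.6
position: [0.5148, -0.2638, 0.1958]
ee_rot: [3.132, 0.246, 0.003]
force: [0.2, 2.9, 4.8]
width: 0.13
gripper_force: 25.0
```

apply_moves(motion=[{"x": 0.03, "y": -0.2, "z": 0, "yaw": 0, "hand": -1}, {"x": 0.06, "y": -0.4, "z": 0, "yaw": 0, "hand": -1}, {"x": 0.09, "y": -0.6, "z": 0, "yaw": 0, "hand": -1}, {"x": 0.09, "y": -0.6, "z": 0, "yaw": 0, "hand": -1}])

```text
clock: 15.1
position: [0.5155, -0.2702, 0.1955]
ee_rot: [3.132, 0.245, 0.002]
force: [0.9, 1.6, 4.6]
width: 0.131
gripper_force: 25.0
```

apply_moves(motion=[{"x": 0.03, "y": -0.2, "z": 0, "yaw": 0, "hand": -1}, {"x": 0.06, "y": -0.4, "z": 0, "yaw": 0, "hand": -1}, {"x": 0.09, "y": -0.6, "z": 0, "yaw": 0, "hand": -1}, {"x": 0.09, "y": -0.6, "z": 0, "yaw": 0, "hand": -1}])

```text
clock: 15.6
position: [0.5153, -0.2764, 0.1944]
ee_rot: [-3.132, -0.244, 0.002]
force: [-0.1, 0.3, -4.4]
width: 0.13
gripper_force: 25.0
```

The support is gone: force z fell to −4.4 N, so the hook is over the notch. I'll lower it into it.

apply_moves(motion=[{"x": 0, "y": 0, "z": -0.1, "yaw": 0, "hand": -1}, {"x": 0, "y": 0, "z": -0.2, "yaw": 0, "hand": -1}, {"x": 0, "y": 0, "z": -0.3, "yaw": 0, "hand": -1}, {"x": 0, "y": 0, "z": -0.4, "yaw": 0, "hand": -1}, {"x": 0, "y": 0, "z": -0.4, "yaw": 0, "hand": -1}])

```text
clock: 16.23
position: [0.5158, -0.2759, 0.191]
ee_rot: [-3.132, -0.245, 0.0]
force: [-0.4, -0.6, -4.9]
width: 0.127
gripper_force: 25.0
```

apply_moves(motion=[{"x": 0, "y": 0, "z": -0.06, "yaw": 0, "hand": -1}, {"x": 0, "y": 0, "z": -0.12, "yaw": 0, "hand": -1}, {"x": 0, "y": 0, "z": -0.17, "yaw": 0, "hand": -1}, {"x": 0, "y": 0, "z": -0.17, "yaw": 0, "hand": -1}])

```text
clock: 16.73
position: [0.5161, -0.2761, 0.19]
ee_rot: [3.132, 0.245, 0.001]
force: [-1.7, 1.2, 3.7]
width: 0.132
gripper_force: 25.0
```

apply_moves(motion=[{"x": 0, "y": 0, "z": 0.08, "yaw": 0, "hand": -1}, {"x": 0, "y": 0, "z": 0.08, "yaw": 0, "hand": -0.7}, {"x": 0, "y": 0, "z": 0.08, "yaw": 0, "hand": -0.5}, {"x": 0, "y": 0, "z": 0.08, "yaw": 0, "hand": -0.3}, {"x": 0, "y": 0, "z": 0.08, "yaw": 0, "hand": -0.3}, {"x": 0, "y": 0, "z": 0.8, "yaw": 0, "hand": -0.3}, {"x": 0, "y": 0, "z": 2.5, "yaw": 0, "hand": -0.3}, {"x": 0, "y": 0, "z": 5, "yaw": 0, "hand": -0.3}, {"x": -1, "y": 0, "z": 10, "yaw": 0, "hand": -0.3}, {"x": -2, "y": 0, "z": 14, "yaw": 0, "hand": -0.3}])

```text
clock: 17.98
position: [0.4959, -0.2761, 0.3327]
ee_rot: [3.131, 0.245, 0.003]
force: [-0.6, -0.2, 0.3]
width: 0.355
gripper_force: 0.0
```

```bash
python3 - <<'E'
from h import *
s=st();print(s['position'])
c=get_image('wrist');t=get_image('scene')
x=cv2.resize(c[60:260,100:420],None,fx=1.9,fy=1.9,interpolation=2)
y=cv2.resize(t[110:220,230:350],None,fx=2,fy=2,interpolation=2)
y=np.pad(y,((0,0),(0,x.shape[1]-y.shape[1]),(0,0)))
cv2.imwrite('pics/v8.png',np.vstack([x,y])[:600])
E
```

```text
17.975 from start 0.12645308234784125 F [-0.6 -0.2  0.3] w 0.3550050747895561 0.0 T [-0.05  0.02 -0.02]
[ 0.495874   -0.27611715  0.33267765]
```

View pics/v8.png

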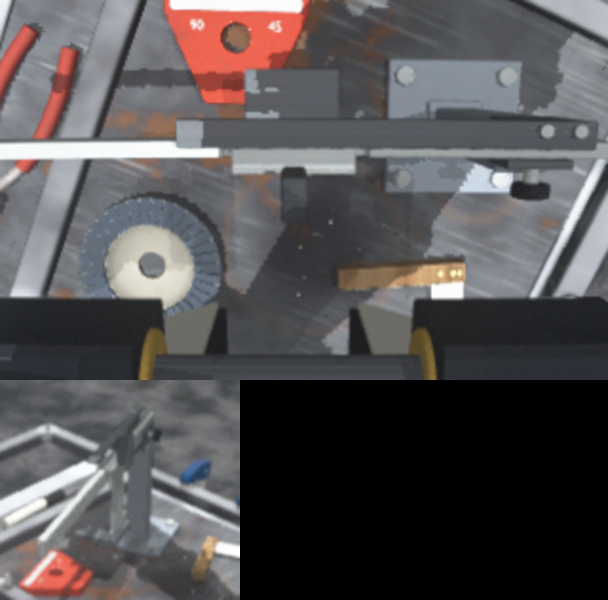

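The hanger hangs level and square in the notch at (295,165), with a small notch gap on each side. The gripper is clear, so I'll hand the job in.

```bash
python3 -c "
from cell import *
print(sign_off())"
```

```text
the job is handed in; nothing more can be done
None
```

The steel hanger hangs fully seated in the bar's notch, about 6 mm below the bar's top edge. It is released, the gripper is clear, and the job was handed in at about 18 s. The wrist force stayed under about 7 N in every reading between moves, well below the 18 N clamp limit, but I did not read the bar's shift directly.

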